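# Load and close the bench drying cabinet

## Robot

A 6-joint arm with a two-finger parallel gripper is mounted at the origin on the work surface. World frame = base frame: x ahead of the robot, y to its left, z up, the work surface at z = 0. Lengths are in m, angles in rad, forces in N, time in s.
With the tool pointing down it reaches from about 0.35 to 0.85 m from the base axis. Payload 8.1 kg.
Tool frame: the origin (TCP) lies midway between the tips of the shut fingers; the grasp point (between the pads) lies 19 mm behind it; z points along the fingers, y is the line along which they close (so a half turn about z gives the same grasp; the last joint's range is limited). The gripper opens to 93 mm and grips with 3 to 60 N. Pads are 15 mm wide; open, the fingers measure 128 mm over their backs; the gripper's body (75 mm by 188 mm) begins 65 mm behind the grasp point.
Start: joints at [-1.4, 0.13, 1.488, -0, 1.523, -0.085], TCP at [0.152, -0.58, 0.219] pointing down, gripper open.
Joint ranges: [-2.96, 2.96], [-0.89, 2.26], [0.02, 2.5], [-1.34, 4.48], [0, 2.73], [-2.66, 2.66]. Speed limits (rad/s): [2.39, 2.39, 2.79, 3.14, 3.14, 3.14].

## Interface

Orientations are given as a rotation vector (axis times angle).
In Python, from plant import read_state, read_camera, camera_model, close_job gives the robot as it stands. The module is installed in compiled form; this text tells all that it offers.
- The arm moves only by the tool carry_out, never from a script. Its argument "moves" is a list of rows, each an object of numbers: "jaw": the finger opening in m, from 0 to 0.093; "dx", "dy", "dz": the shift along the tool's x, y, z in m; "yaw": the turn about the tool's z in rad. In form: [{"jaw": .., "dx": .., "dy": .., "dz": .., "yaw": ..}, ...]. A call has 1 to 8 rows; each row shifts and turns the commanded pose from where the row before left it, along the tool's axes as they then stand; what a row does not reach is not made up. A row lasts 1/8 s, in which the tool goes at most 62.5 mm and 10.7 degrees, less where a joint would pass 70% of its speed; a pose out of reach is approached as far as the arm can. A call is refused whole if a number of a shift passes 0.0625 or a number of a turn 0.188, either way. A call with a gripper value outside its range is refused whole. The fingers move at their own pace and stop on an object; "grip_force" is the grip in N (left out, the last holds). Time passes only in rows, so rows that do not move let the fingers close. It gives the time, the measured TCP pose, the force, the opening and the grip force at its end, in the units of the state.
- read_state(): the state, without advancing time (a new reading comes with each control period).
- read_camera(name): name is "side" or "top"; returns the picture (420x560x3 uint8, red, green, blue); there is no depth.
- camera_model(name): a dict with "camera_matrix" (3x3 intrinsics, pixels), "k1" (the pictures are not rectified: a ray, as slopes to the right and down, at radius r is drawn at 1 + k1 r^2 times it, then the intrinsics apply), "view" (4x4, takes a point from world to camera coordinates). Camera axes: x right, y up, looking along -z (the intrinsics and any distortion apply to the point x, -y, -z); pixel columns grow to the right and rows downward; lengths in m; the calibration is good to about 2 mm. A picture is of the moment at which its call begins. camera_model takes no time and is no camera call.
- close_job(): hands the job in; it is judged then, once.
The state is a dict: "t": time; "q": joint angles; "dq": joint speeds; "joint_torque": joint torques, N m; "tool_pos": TCP position; "orientation": TCP orientation; "force": force on the tool from outside, world axes, zero at the start; "wrist_torque": the same for the moment, N m; "opening": finger opening in m; "gripper_force": force on a finger pad.
Only numpy, scipy, OpenCV 4.12 (cv2) and the standard library are available. Lean on these libraries where they do the work, as an engineer would, in place of code of your own. Each camera call takes 0.05 s, during which the arm holds its last target. There are 200 camera calls.

## Task

Lay the square iron candle sleeve and the flat iron scroll bracket side by side, both lying flat and not on one another, in the pulled-out tray of the little drying cabinet. Then push the tray fully home, and only after that swing the cabinet door shut until it seats on its catch. Leave the round sleeve, the pliers and the glass shade where they are.

Things in the scene. Friction and masses are not known exactly. Their poses are not given: they have to be found in the camera images.
- cab: white sheet-metal drying cabinet standing fixed on the bench: 210 deep, 270 wide, 125 high. Origin: foot of its front face, centre. Its x axis points into the cabinet (the open front faces its -x), y to its left side, z up. The front opening is 240 wide, from 28 to 113 above the bench. It stands in a different place and yaw each time.
- tray (a joint): how far the tray is pulled out of the cabinet (m): 0 = fully home, its front plate flush with the cabinet's front; 0.175 = end of travel. Slides along the cabinet's -x as it grows; stays where it is left (about 2 N of friction)
- tray_in (a point): centre of the tray's inner floor (34 mm above the bench), axes as the cabinet's. Bare aluminium tray, inside 155 (x) by 210 (y), 5 mm walls, 20 mm high at the sides and back; the front plate (-x side) reaches 54 above the inner floor
- tray_front (a point): centre of the outer face of the tray's front plate, 74 mm above the bench (the plate is 220 wide and reaches from 30 to 88 mm above the bench; no handle): push here along the cabinet's +x
- door (a joint): angle of the cabinet door (rad): 0 = shut on the catch, 1.57 = square to the front, 1.95 = end of travel. The last 0.08 rad has to be pressed past a sprung roller catch (about 10 N at the middle of the door), which then holds it at 0. It stays where it is left
- door_hinge (a point): door's upright hinge axis, at mid height of the door (71 mm above the bench) and mid thickness, at the cabinet's front left edge. Axes turn with the door: it runs 266 along its own -y; its outer face looks to its own -x. White panel 12 thick, 24 to 118 mm above the bench; knob (24 across, 26 out) on the outer face and striker ball (28 out) on the inner face, about 240 from the hinge
- door_face (a point): point on the door's outer face, 170 mm from the hinge, at mid height (71 mm above the bench); a place to push. Axes as door_hinge
- sleeve: square black iron candle sleeve lying on the bench: bar 110 long (its x) by 42 by 42, with a brass nipple 12 across and 12 long on its +x end. Origin at the bar's centre. About 0.35 kg. To be loaded
- scroll: flat black iron S-scroll bracket lying flat on the bench: 124 long (x), 76 wide (y), 24 high (z); 8 mm thick bar standing on edge. The straight middle (64 long along its x) is free on both sides for a grasp across y; beyond it the +x end curls to +y and the -x end to -y. Origin at the middle of the straight part, at mid height. About 0.22 kg. To be loaded
- round_sleeve: bystander: round black iron sleeve standing upright, 48 across, 70 high. Origin: centre of its foot
- pliers: bystander: pliers with orange grips lying flat, about 165 long (x, handles to -x), 50 wide, 16 high. Origin: at the joint, on the bench
- shade: bystander: open glass lamp shade standing on the bench, 110 across, 150 high. Origin: centre of its foot
Mind the look-alikes: they are no part of the job. Leave any green, purple or turquoise look-alike of the scroll alone.

How it is judged:
On the way, in this order (a step that is already met when the one before it is completed fails the run):
1. both pieces lie flat in the pulled-out tray, let go (x of sleeve in the frame of tray_in between -0.06 and 0.06 m and y of sleeve in the frame of tray_in between -0.085 and 0.085 m and z of sleeve in the frame of tray_in between 0 and 0.03 m and angle between each of sleeve, scroll's own x axis and vertical above 1.4 rad and x of scroll in the frame of tray_in between -0.06 and 0.06 m and y of scroll in the frame of tray_in between -0.09 and 0.09 m and z of scroll in the frame of tray_in between 0 and 0.022 m and angle between scroll's own y axis and vertical above 1.4 rad and contact force between the fingers and sleeve below 0.2 N and contact force between the fingers and scroll below 0.2 N and value of joint tray above 0.03 m), for 0.2 s.
2. the tray is fully home with both pieces in it (x of sleeve in the frame of tray_in between -0.06 and 0.06 m and y of sleeve in the frame of tray_in between -0.085 and 0.085 m and z of sleeve in the frame of tray_in between 0 and 0.03 m and angle between each of sleeve, scroll's own x axis and vertical above 1.4 rad and x of scroll in the frame of tray_in between -0.06 and 0.06 m and y of scroll in the frame of tray_in between -0.09 and 0.09 m and z of scroll in the frame of tray_in between 0 and 0.022 m and angle between scroll's own y axis and vertical above 1.4 rad and value of joint tray below 0.006 m and value of joint door above 0.3 rad), for 0.2 s.
3. the door is shut on its catch (value of joint tray below 0.006 m and value of joint door below 0.02 rad), for 0.2 s.
At the end, for the whole second after the job is handed in: Sleeve and scroll lie level (0.17 rad) and at rest on the tray floor (origins within 60 mm in x, 85 and 90 mm in y of its centre, under 30 and 22 mm above it), the tray is within 6 mm of home and the door within 0.02 rad of shut (all of step 3 and x of sleeve in the frame of tray_in between -0.06 and 0.06 m and y of sleeve in the frame of tray_in between -0.085 and 0.085 m and z of sleeve in the frame of tray_in between 0 and 0.03 m and angle between each of sleeve, scroll's own x axis and vertical above 1.4 rad and x of scroll in the frame of tray_in between -0.06 and 0.06 m and y of scroll in the frame of tray_in between -0.09 and 0.09 m and z of scroll in the frame of tray_in between 0 and 0.022 m and angle between scroll's own y axis and vertical above 1.4 rad and linear speed of each of sleeve, scroll below 0.02 m/s); the robot touches nothing.
It fails at once if the door is swung below 0.8 rad while the tray is still more than 30 mm out (value of joint door below 0.8 rad and value of joint tray above 0.03 m).
It fails at once if a bystander (round sleeve, pliers or glass shade) is moved by more than 30 mm (distance of any of round_sleeve, pliers, shade from where it was at the start of the episode above 0.03 m).
It fails at once if the glass shade is tipped by more than 0.3 rad (angle between shade's own z axis and vertical above 0.3 rad).
It also fails if it takes over 72 s, if anything falls off the work surface, if the arm or the gripper's body presses on something with over 40 N, if the wrist force passes 120 N, or if a joint passes its speed limit or range.

## Working session

There is one attempt and no reset: what is moved stays moved. The work goes in short steps, Python scripts to look and compute and a tool call to move; the robot and the scene stay as the last step left them, time stands still between calls to the robot, and variables do not carry over. Pictures are saved under pics/ and viewed, at most 10 in all, crops included, and the job is handed in when it is done.

Besides the shell and the picture viewer there is one more tool, called after "Emit:" as name(argument=value, ...) on one line, values as JSON. carry_out: Moves the arm, as the interface text tells. Its arguments: {"type":"object","properties":{"moves":{"type":"array","items":{"type":"object","properties":{"jaw":{"type":"number"},"dx":{"type":"number"},"dy":{"type":"number"},"dz":{"type":"number"},"yaw":{"type":"number"}}}},"grip_force":{"type":"number"}},"required":["moves"]}

```bash
mkdir -p pics
cat > h.py <<'E'
import numpy as np, cv2
from plant import *
def shot(n,f=None):
    im=read_camera(n)
    if f: cv2.imwrite('pics/'+f,im[:,:,::-1])
    return im
def ray(n,u,v):
    c=camera_model(n);K=np.array(c["camera_matrix"]);V=np.array(c["view"]);k=c["k1"]
    d=np.array([(u-K[0,2])/K[0,0],(v-K[1,2])/K[1,1]]);s=d.copy()
    for _ in range(20): s=d/(1+k*(s@s))
    R=V[:3,:3];o=-R.T@V[:3,3]
    return o,R.T@np.array([s[0],-s[1],-1])
def onz(n,u,v,z):
    o,r=ray(n,u,v);return o+r*(z-o[2])/r[2]
def proj(n,p):
    c=camera_model(n);K=np.array(c["camera_matrix"]);V=np.array(c["view"]);k=c["k1"]
    q=V[:3,:3]@np.array(p)+V[:3,3];s=np.array([q[0],-q[1]])/-q[2];s=s*(1+k*(s@s))
    return np.array([K[0,0]*s[0]+K[0,2],K[1,1]*s[1]+K[1,2]])
E
python3 - <<'E'
from h import *
a=shot('top','a_top.png');b=shot('side','a_side.png')
np.set_printoptions(precision=3,suppress=True)
for n in('top','side'):print(n,onz(n,280,210,0),ray(n,280,210)[0])
s=read_state();print(s['t'],s['tool_pos'],s['orientation'])
E
```

```text
top [ 0.565 -0.092  0.   ] [ 0.319 -0.064  1.449]
side [ 0.578 -0.04   0.   ] [ 0.261 -1.157  0.841]
0.1 [ 0.152 -0.58   0.218] [-3.114 -0.401  0.   ]
```

View pics/a_top.png

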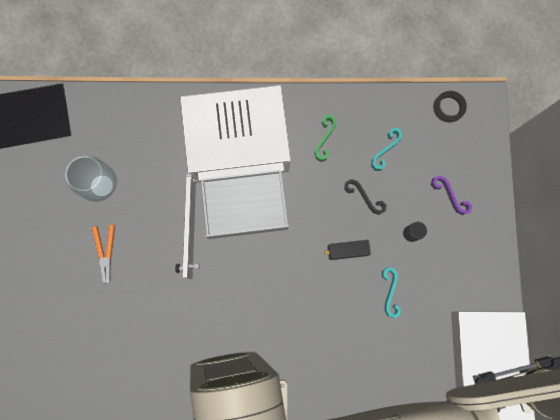

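View pics/a_side.png

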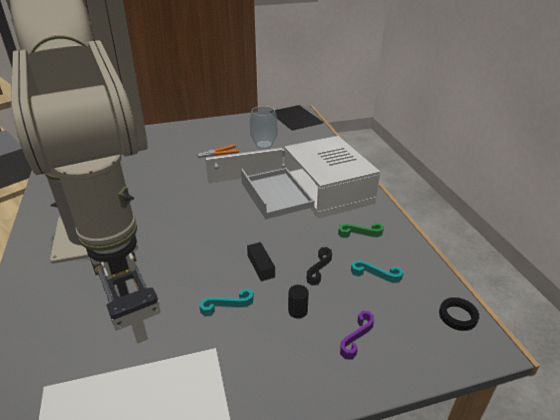

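Candidates for the scroll in the top view are black (365,197), green (326,138), turquoise (387,149) and (391,293), and purple (452,195). I choose the black one. For the sleeve, the black bar with the brass nipple is at (348,250). The round black one at (416,231) and the ring at (450,106) are not it. The tray is around (245,205), and the door stands open along x≈187.

Run:
```python
from h import *
np.set_printoptions(precision=3,suppress=True)
a=cv2.imread('pics/a_top.png')
cv2.imwrite('pics/crop.png',cv2.resize(a[80:285,170:440],None,fx=2.9,fy=2.9,interpolation=cv2.INTER_CUBIC))
m=(a.max(2)<50).astype(np.uint8)
n,l,st,ce=cv2.connectedComponentsWithStats(m)
for i in range(1,n):
    if st[i,4]>100 and 300<ce[i,0]<435 and 170<ce[i,1]<265:
        print(st[i],ce[i]); c=np.argwhere(l==i)[:,::-1].astype(np.float32)
        for z in(0,.012,.024,.042):
            P=np.array([onz('top',u,v,z)[:2] for u,v in c],np.float32)*1000
            r=cv2.minAreaRect(P);print(z,P.mean(0),r)
h=cv2.cvtColor(a,cv2.COLOR_BGR2HSV)
b=(h[...,0]>8)&(h[...,0]<30)&(h[...,1]>90);b[:, :310]=0;b[:,345:]=0;b[:235]=0;b[265:]=0
q=np.argwhere(b).mean(0)[::-1];print('brass',q,onz('top',*q,.021))
```

```text
brass [327. 252.] [ 0.445 -0.221  0.021]
```

View pics/crop.png

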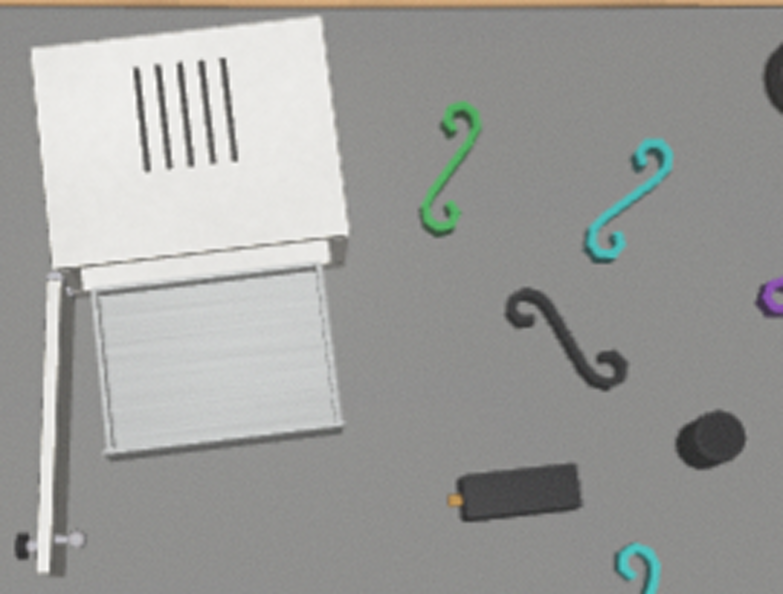

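Run:
```python
from h import *
np.set_printoptions(precision=1,suppress=True)
a=cv2.imread('pics/a_top.png')
m=(a.max(2)<90).astype(np.uint8)
n,l,st,ce=cv2.connectedComponentsWithStats(m)
for i in range(1,n):
    if st[i,4]>100 and 300<ce[i,0]<435 and 170<ce[i,1]<265:
        print(st[i],ce[i]); c=np.argwhere(l==i)[:,::-1].astype(np.float32)
        for z in(.012,.024,.042):
            P=np.array([onz('top',u,v,z)[:2] for u,v in c],np.float32)*1000
            r=cv2.minAreaRect(P);print(z,P.mean(0),r)
f=lambda x,y,z:1000*onz('top',x/2.9+170,y/2.9+80,z)[:2]
print('cab top',*[f(x,y,.125) for x,y in((32,47),(322,16),(348,235),(53,268))])
print('plate top',*[f(x,y,.088) for x,y in((106,457),(343,429))])
print('wall rear',*[f(x,y,.054) for x,y in((92,290),(319,265))])
print('scroll mid ends',*[f(x,y,.024) for x,y in((545,305),(587,370))])
print('door top hinge,end',*[f(x,y,.118) for x,y in((54,278),(44,573))])
print('knob, ball',f(22,546,.071),f(78,539,.071))
```

```text
[344 179  42  36 326] [364.9 196.7]
0.012 [ 601.3 -330.8] ((601.421630859375, -330.2500915527344), (133.61007690429688, 41.54447555541992), 50.80877685546875)
0.024 [ 599.  -328.6] ((599.0594482421875, -328.0269775390625), (132.4944305419922, 41.19757080078125), 50.80881118774414)
0.042 [ 595.4 -325.2] ((595.5164184570312, -324.69244384765625), (130.82102966308594, 40.6772575378418), 50.80875778198242)
[403 222  24  20 355] [414.6 231.5]
0.012 [ 502.8 -465.6] ((502.3433837890625, -465.51556396484375), (46.503990173339844, 66.73115539550781), 26.51604652404785)
0.024 [ 501.3 -462.2] ((500.80865478515625, -462.16302490234375), (46.115726470947266, 66.17393493652344), 26.516040802001953)
0.042 [ 498.9 -457.2] ((498.5065002441406, -457.13427734375), (45.533302307128906, 65.33817291259766), 26.51604461669922)
[328 240  42  20 652] [348.8 249.6]
0.012 [ 452.2 -282.1] ((452.2714538574219, -281.9399108886719), (44.327796936035156, 114.27377319335938), 6.673239707946777)Traceback (most recent call last):
  File "<stdin>", line 10, in <module>
  File "h.py", line 14, in onz
    o,r=ray(n,u,v);return o+r*(z-o[2])/r[2]
        ~~~^^^^^^^
  File "h.py", line 8, in ray
    c=camera_model(n);K=np.array(c["camera_matrix"]);V=np.array(c["view"]);k=c["k1"]
ValueError: time passes only in moves, steps and waits
```

```bash
sed -i 's/^from plant import \*/from plant import *\nCM={n:camera_model(n) for n in ("top","side")}/; s/c=camera_model(n)/c=CM[n]/' h.py
python3 - <<'E'
from h import *
np.set_printoptions(precision=1,suppress=True)
a=cv2.imread('pics/a_top.png')
f=lambda x,y,z:1000*onz('top',x/2.9+170,y/2.9+80,z)[:2]
print('sleeve top corners',*[f(x,y,.042) for x,y in((460,478),(575,465),(580,508),(463,520))])
print('cab top',*[f(x,y,.125) for x,y in((32,47),(322,16),(348,235),(53,268))])
print('plate top',*[f(x,y,.088) for x,y in((106,457),(343,429))])
print('wall rear',*[f(x,y,.054) for x,y in((92,290),(319,265))])
print('scroll mid ends',*[f(x,y,.024) for x,y in((545,305),(587,370))])
print('door top hinge,end',*[f(x,y,.118) for x,y in((54,278),(44,573))])
print('knob, ball',f(22,546,.071),f(78,539,.071))
E
```

```text
sleeve top corners [ 462.2 -223.4] [ 474.6 -331.1] [ 434.4 -334.5] [ 423.  -225.5]
cab top [851.4 173.1] [882.1 -93.6] [ 674.2 -116.6] [643.2 149.1]
plate top [476.5 102.6] [ 502.2 -112.5]
wall rear [639.4 123.2] [663.9 -91.7]
scroll mid ends [ 631.7 -310.2] [ 568.1 -348.7]
door top hinge,end [635.7 149.1] [371. 151.]
knob, ball [397.2 179.2] [403.5 128.6]
```

The close crop confirms the picks: the black scroll, and the black square bar with the brass nipple on its left end. I'll turn the tool first.

Emit:
carry_out(moves=[{"jaw": 0.093,"yaw": -0.178},{"yaw": -0.178},{"yaw": -0.178},{"yaw": -0.178},{"yaw": -0.178},{"yaw": -0.178},{"yaw": -0.178},{"yaw": -0.178}], grip_force=30)

```text
invalid input at $.moves[0]: expected keys jaw, dx, dy, dz, yaw
```

```bash
cat >> h.py <<'E'
def go(x,y,z,th=None):
    s=read_state();p=np.array(s['tool_pos']);R=cv2.Rodrigues(np.array(s['orientation']))[0]
    t=np.arctan2(R[1,1],R[0,1]);d=R.T@(np.array([x,y,z])-p)
    print('t',s['t'],'pos',np.round(p,4),'th',round(t,3),'tool d mm',np.round(d*1000,1),'|d|',np.linalg.norm(d),'yaw',None if th is None else round(-(th-t),3),'F',np.round(s['force'],1),'open',round(s['opening'],4),'q6',round(s['q'][5],2))
E
python3 -c "
from h import *
go(.4485,-.2785,.15,.11)"
```

```text
t 0.1 pos [ 0.1518 -0.58    0.2177] th -1.315 tool d mm [ 363.4 -216.4   68.1] |d| 0.4283860770199997 yaw -1.425 F [-0.8 -0.5 -1.4] open 0.0933 q6 -0.09
```

Emit:
carry_out(moves=[{"jaw": 0.093,"dx": 0.052,"dy": -0.031,"dz": 0.008,"yaw": 0},{"jaw": 0.093,"dx": 0.052,"dy": -0.031,"dz": 0.008,"yaw": 0},{"jaw": 0.093,"dx": 0.052,"dy": -0.031,"dz": 0.008,"yaw": 0},{"jaw": 0.093,"dx": 0.052,"dy": -0.031,"dz": 0.008,"yaw": 0},{"jaw": 0.093,"dx": 0.052,"dy": -0.031,"dz": 0.008,"yaw": 0},{"jaw": 0.093,"dx": 0.052,"dy": -0.031,"dz": 0.008,"yaw": 0},{"jaw": 0.093,"dx": 0.052,"dy": -0.031,"dz": 0.008,"yaw": 0},{"jaw": 0.093,"dx": 0,"dy": 0,"dz": 0,"yaw": 0}], grip_force=30)

```text
t: 1.1
tool_pos: [0.4508, -0.2747, 0.1614]
orientation: [-3.113, -0.409, 0.001]
force: [-0.2, -1.0, 0.6]
opening: 0.0929
gripper_force: 0.0
```

Emit:
carry_out(moves=[{"jaw": 0.093,"dx": 0,"dy": 0,"dz": 0,"yaw": -0.178},{"jaw": 0.093,"dx": 0,"dy": 0,"dz": 0,"yaw": -0.178},{"jaw": 0.093,"dx": 0,"dy": 0,"dz": 0,"yaw": -0.178},{"jaw": 0.093,"dx": 0,"dy": 0,"dz": 0,"yaw": -0.178},{"jaw": 0.093,"dx": 0,"dy": 0,"dz": 0,"yaw": -0.178},{"jaw": 0.093,"dx": 0,"dy": 0,"dz": 0,"yaw": -0.178},{"jaw": 0.093,"dx": 0,"dy": 0,"dz": 0,"yaw": -0.178},{"jaw": 0.093,"dx": 0,"dy": 0,"dz": 0,"yaw": -0.178}])

```text
t: 2.1
tool_pos: [0.4481, -0.2795, 0.1625]
orientation: [-2.091, -2.344, 0.001]
force: [-0.7, -0.0, -0.4]
opening: 0.0933
gripper_force: 0.0
```

```bash
python3 -c "
from h import *
go(.4485,-.2785,.015,.11)
a=shot('side');cv2.imwrite('pics/s1.png',cv2.resize(a[150:350,150:420],None,fx=2.9,fy=2.9)[:,:,::-1])"
```

```text
t 2.1 pos [ 0.4481 -0.2795  0.1625] th 0.114 tool d mm [  0.9   0.6 147.5] |d| 0.14746921579100433 yaw 0.004 F [-0.7 -0.  -0.4] open 0.0933 q6 -0.77
```

View pics/s1.png

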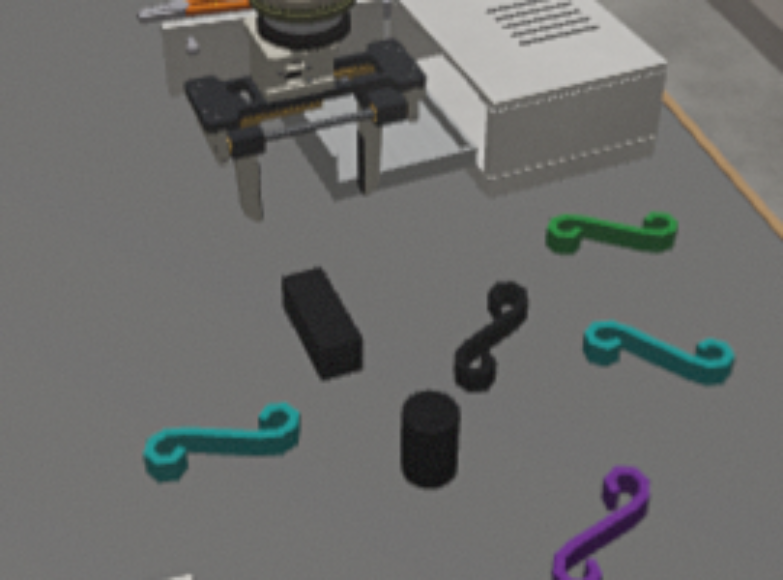

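The side view shows the open gripper above and behind the sleeve. The sleeve's top is near crop (315,305), and nothing blocks the way down.

Emit:
carry_out(moves=[{"jaw": 0.093,"dx": 0,"dy": 0,"dz": 0.05,"yaw": 0},{"jaw": 0.093,"dx": 0,"dy": 0,"dz": 0.05,"yaw": 0},{"jaw": 0.093,"dx": 0,"dy": 0,"dz": 0.03,"yaw": 0},{"jaw": 0.093,"dx": 0,"dy": 0,"dz": 0.017,"yaw": 0},{"jaw": 0.093,"dx": 0,"dy": 0,"dz": 0,"yaw": 0},{"jaw": 0.03,"dx": 0,"dy": 0,"dz": 0,"yaw": 0},{"jaw": 0.03,"dx": 0,"dy": 0,"dz": 0,"yaw": 0},{"jaw": 0.03,"dx": 0,"dy": 0,"dz": 0,"yaw": 0}], grip_force=35)

```text
t: 3.15
tool_pos: [0.4498, -0.2789, 0.0167]
orientation: [2.096, 2.338, 0.0]
force: [-0.1, 0.3, -0.1]
opening: 0.0674
gripper_force: 0.0
```

Emit:
carry_out(moves=[{"jaw": 0.03,"dx": 0,"dy": 0,"dz": 0,"yaw": 0},{"jaw": 0.03,"dx": 0,"dy": 0,"dz": 0,"yaw": 0},{"jaw": 0.03,"dx": 0,"dy": 0,"dz": -0.04,"yaw": 0},{"jaw": 0.03,"dx": 0,"dy": 0,"dz": -0.05,"yaw": 0},{"jaw": 0.03,"dx": 0,"dy": 0,"dz": -0.05,"yaw": 0},{"jaw": 0.03,"dx": 0,"dy": 0,"dz": -0.03,"yaw": 0},{"jaw": 0.03,"dx": 0,"dy": 0,"dz": 0,"yaw": 0}])

```text
t: 4.03
tool_pos: [0.4503, -0.2793, 0.1879]
orientation: [2.094, 2.336, 0.001]
force: [0.0, -0.2, -4.1]
opening: 0.0414
gripper_force: 34.8
```

Emit:
carry_out(moves=[{"jaw": 0.03,"dx": 0,"dy": 0,"dz": 0,"yaw": 0.174},{"jaw": 0.03,"dx": 0,"dy": 0,"dz": 0,"yaw": 0.174},{"jaw": 0.03,"dx": 0,"dy": 0,"dz": 0,"yaw": 0.174},{"jaw": 0.03,"dx": 0,"dy": 0,"dz": 0,"yaw": 0.174},{"jaw": 0.03,"dx": 0,"dy": 0,"dz": 0,"yaw": 0.174},{"jaw": 0.03,"dx": 0,"dy": 0,"dz": 0,"yaw": 0.174},{"jaw": 0.03,"dx": 0,"dy": 0,"dz": 0,"yaw": 0.174},{"jaw": 0.03,"dx": 0,"dy": 0,"dz": 0,"yaw": 0.174}])

```text
t: 5.03
tool_pos: [0.4477, -0.2774, 0.1822]
orientation: [-3.107, -0.441, 0.005]
force: [-0.6, -0.5, -3.7]
opening: 0.0416
gripper_force: 34.8
```

```bash
python3 -c "
from h import *
c=np.array([.571,.006]);X=np.array([.9933,.1158]);Y=np.array([-.1158,.9933])
p=c+.050*Y;print(p)
go(*p,.18,-1.455)
a=shot('side','s2.png')
shot('top','t2.png')"
```

```text
[0.56521  0.055665]
t 5.025 pos [ 0.4477 -0.2774  0.1822] th -1.289 tool d mm [ 205.5 -287.2    2.7] |d| 0.3532010952776626 yaw 0.166 F [-0.6 -0.5 -3.7] open 0.0416 q6 0.64
```

View pics/t2.png

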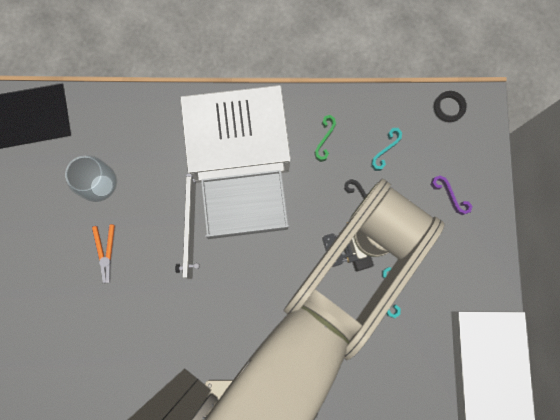

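The top view shows the sleeve gripped and the tray unchanged at (245,205). Next I move it over the tray's left half.

Emit:
carry_out(moves=[{"jaw": 0.03,"dx": 0.0294,"dy": -0.041,"dz": 0,"yaw": 0},{"jaw": 0.03,"dx": 0.0294,"dy": -0.041,"dz": 0,"yaw": 0},{"jaw": 0.03,"dx": 0.0294,"dy": -0.041,"dz": 0,"yaw": 0},{"jaw": 0.03,"dx": 0.0294,"dy": -0.041,"dz": 0,"yaw": 0},{"jaw": 0.03,"dx": 0.0294,"dy": -0.041,"dz": 0,"yaw": 0},{"jaw": 0.03,"dx": 0.0294,"dy": -0.041,"dz": 0,"yaw": 0},{"jaw": 0.03,"dx": 0.0294,"dy": -0.041,"dz": 0,"yaw": 0},{"jaw": 0.03,"dx": 0,"dy": 0,"dz": 0,"yaw": 0.166}])

```text
t: 6.12
tool_pos: [0.5645, 0.0588, 0.1834]
orientation: [-3.134, -0.201, 0.004]
force: [-1.0, -0.3, -3.9]
opening: 0.0414
gripper_force: 34.8
```

```bash
python3 -c "
from h import *
go(.565,.056,.055,-1.455)
a=shot('side');cv2.imwrite('pics/s3.png',cv2.resize(a[60:260,150:420],None,fx=2.9,fy=2.9)[:,:,::-1])"
```

```text
t 6.125 pos [0.5645 0.0588 0.1834] th -1.443 tool d mm [  0.5   3.  128.3] |d| 0.12838274663048432 yaw 0.012 F [-1.  -0.3 -3.9] open 0.0414 q6 1.46
```

View pics/s3.png

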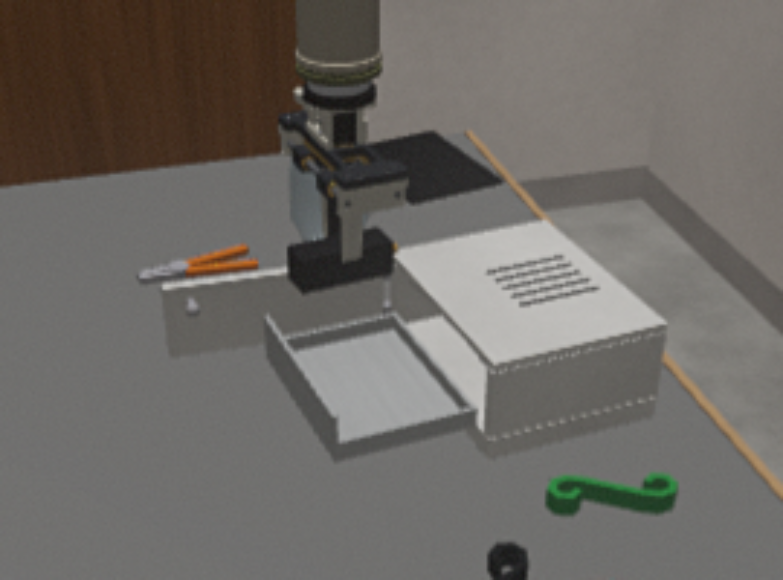

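Side view: the sleeve hangs level over the tray's left half, with the nipple toward the cabinet. Lowering now.

Emit:
carry_out(moves=[{"jaw": 0.03,"dx": 0,"dy": 0.003,"dz": 0.045,"yaw": 0.012},{"jaw": 0.03,"dx": 0,"dy": 0,"dz": 0.045,"yaw": 0},{"jaw": 0.03,"dx": 0,"dy": 0,"dz": 0.02,"yaw": 0},{"jaw": 0.03,"dx": 0,"dy": 0,"dz": 0.012,"yaw": 0},{"jaw": 0.03,"dx": 0,"dy": 0,"dz": 0.007,"yaw": 0},{"jaw": 0.03,"dx": 0,"dy": 0,"dz": 0,"yaw": 0}])

```text
t: 6.92
tool_pos: [0.5732, 0.0525, 0.0652]
orientation: [3.136, 0.177, 0.026]
force: [1.5, 2.1, 24.0]
opening: 0.0415
gripper_force: 35.1
```

Emit:
carry_out(moves=[{"jaw": 0.03,"dx": 0,"dy": 0,"dz": -0.02,"yaw": 0},{"jaw": 0.03,"dx": 0,"dy": 0,"dz": -0.03,"yaw": 0},{"jaw": 0.03,"dx": 0,"dy": 0,"dz": 0,"yaw": 0}])

```text
t: 7.3
tool_pos: [0.5678, 0.052, 0.1102]
orientation: [3.136, 0.174, 0.01]
force: [0.7, 1.1, -4.5]
opening: 0.0415
gripper_force: 34.9
```

```bash
python3 -c "
from h import *
go(.565,.056,.055,-1.455)
a=shot('side');b=shot('top');f=lambda a:cv2.resize(a,(400,600))
cv2.imwrite('pics/s4.png',np.hstack([f(a[90:240,200:350]),f(b[130:280,170:320])])[:,:,::-1])"
```

```text
t 7.3 pos [0.5678 0.052  0.1102] th -1.46 tool d mm [-2.7 -4.3 55.2] |d| 0.055453897450291625 yaw -0.005 F [ 0.7  1.1 -4.5] open 0.0415 q6 1.46
```

View pics/s4.png

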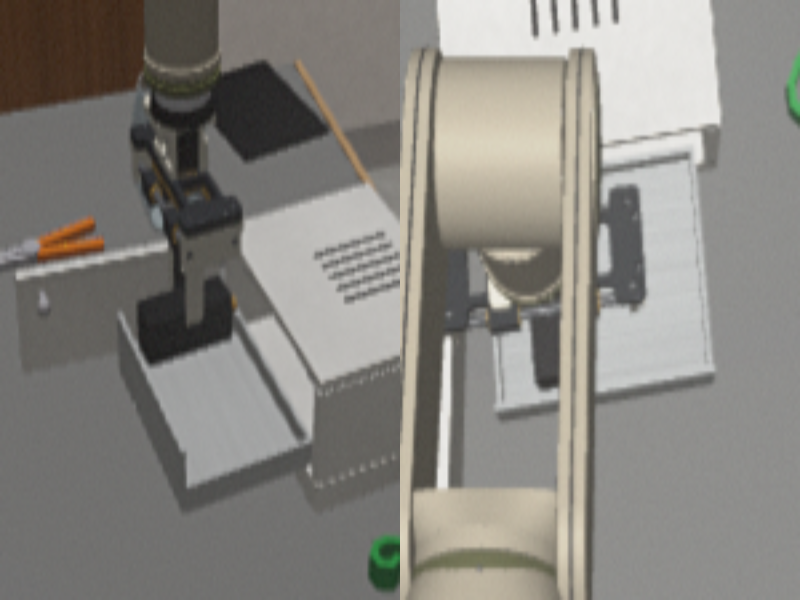

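```bash
python3 -c "
from h import *
np.set_printoptions(precision=1,suppress=True)
def box(p,th,zb):
    X=np.array([-np.sin(th),np.cos(th)]);Y=np.array([np.cos(th),np.sin(th)])
    for a in(-55,55,67):
        for b in (21,-21): print(a,b,[proj('side',[*(np.array(p)+a/1e3*X+b/1e3*Y),zb+h]) for h in (0,.042)])
# tool x = world +x-ish, y = -Y
box([.5678,.052],-1.46,.1102-.0165)
print('---s3');box([.5645,.0588],-1.443,.1834-.0165)
print('tray corner front plate right top',proj('side',[.5022,-.1125,.088]),'left',proj('side',[.4765,.1026,.088]))
print('rear wall right top',proj('side',[.6639,-.0917,.054]))
s=read_state();print(s['q'],cv2.Rodrigues(np.array(s['orientation']))[0])
"
```

```text
-55 21 [array([255.4, 177.9]), array([254.9, 166.5])]
-55 -21 [array([251. , 171.6]), array([250.5, 160.3])]
55 21 [array([287.2, 171. ]), array([287.3, 159.8])]
55 -21 [array([282.2, 165. ]), array([282.2, 153.9])]
67 21 [array([290.5, 170.3]), array([290.7, 159. ])]
67 -21 [array([285.5, 164.3]), array([285.6, 153.2])]
---s3
-55 21 [array([253.2, 156.9]), array([252.7, 144.8])]
-55 -21 [array([248.6, 151. ]), array([248. , 139.1])]
55 21 [array([285.7, 150.1]), array([285.8, 138.2])]
55 -21 [array([280.5, 144.5]), array([280.4, 132.8])]
67 21 [array([289.1, 149.4]), array([289.3, 137.5])]
67 -21 [array([283.8, 143.8]), array([283.9, 132.1])]
tray corner front plate right top [261.9 203.9] left [238.6 169.2]
rear wall right top [311.1 200.8]
[ 0.   0.1  1.7 -0.   1.3  1.5] [[ 1.   0.1  0. ]
 [ 0.1 -1.  -0. ]
 [ 0.   0.  -1. ]]
```

Emit:
carry_out(moves=[{"jaw": 0.03,"dx": -0.004,"dy": -0.003,"dz": 0.02,"yaw": 0},{"jaw": 0.03,"dx": 0,"dy": 0,"dz": 0.015,"yaw": 0},{"jaw": 0.03,"dx": 0,"dy": 0,"dz": 0.005,"yaw": 0},{"jaw": 0.03,"dx": 0,"dy": 0,"dz": 0,"yaw": 0}])

```text
t: 7.9
tool_pos: [0.5606, 0.0547, 0.0659]
orientation: [-3.137, -0.173, 0.002]
force: [-0.3, 0.0, -4.4]
opening: 0.0412
gripper_force: 34.9
```

```bash
python3 -c "
from h import *
go(.565,.056,.055,-1.455)
a=shot('side');cv2.imwrite('pics/s5.png',cv2.resize(a[120:220,220:340],(800,600),interpolation=cv2.INTER_CUBIC)[:,:,::-1])"
```

```text
t 7.9 pos [0.5606 0.0547 0.0659] th -1.461 tool d mm [ 4.5 -0.8 10.9] |d| 0.011864142275767545 yaw -0.006 F [-0.3  0.  -4.4] open 0.0412 q6 1.47
```

View pics/s5.png

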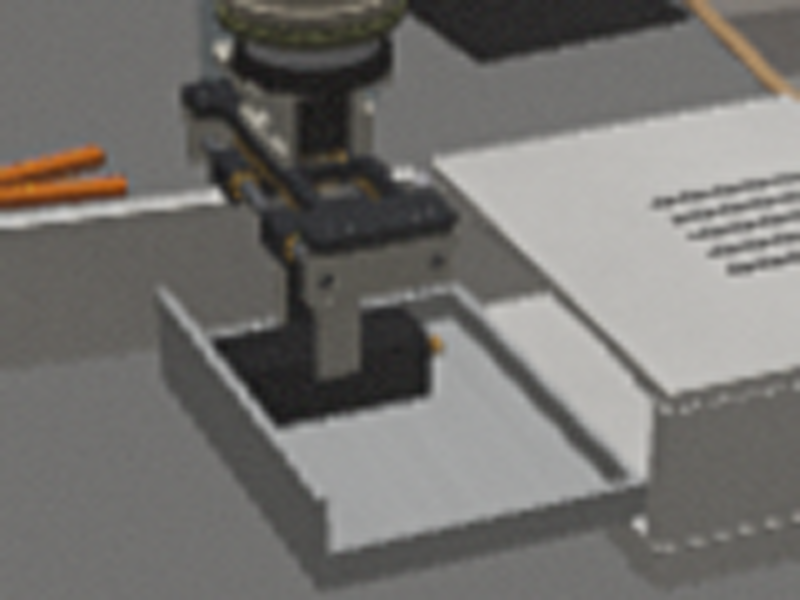

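Side view: the sleeve is inside the tray, close behind the front plate, with a free gap at the nipple. I'll shift it 10 mm inward and lower it gently.

Emit:
carry_out(moves=[{"jaw": 0.03,"dx": 0.01,"dy": 0,"dz": 0,"yaw": 0},{"jaw": 0.03,"dx": 0,"dy": 0,"dz": 0.003,"yaw": 0},{"jaw": 0.03,"dx": 0,"dy": 0,"dz": 0.002,"yaw": 0},{"jaw": 0.03,"dx": 0,"dy": 0,"dz": 0,"yaw": 0}])

```text
t: 8.45
tool_pos: [0.5744, 0.056, 0.0652]
orientation: [3.137, 0.172, 0.011]
force: [-1.2, -0.1, 12.5]
opening: 0.0418
gripper_force: 34.9
```

```bash
python3 -c "
from h import *
go(.570,.056,.055,-1.455)"
```

```text
t 8.45 pos [0.5744 0.056  0.0652] th -1.461 tool d mm [-4.4 -0.4 10.2] |d| 0.011114418871952492 yaw -0.006 F [-1.2 -0.1 12.5] open 0.0418 q6 1.47
```

Contact is again at TCP 0.065, so the sleeve sits about 13 mm lower in the grip, as the pictures suggested. It is on the floor, so I release it.

Emit:
carry_out(moves=[{"jaw": 0.065,"dx": 0,"dy": 0,"dz": -0.003,"yaw": 0},{"jaw": 0.065,"dx": 0,"dy": 0,"dz": 0,"yaw": 0},{"jaw": 0.065,"dx": 0,"dy": 0,"dz": 0,"yaw": 0},{"jaw": 0.065,"dx": 0,"dy": 0,"dz": -0.04,"yaw": 0},{"jaw": 0.065,"dx": 0,"dy": 0,"dz": -0.05,"yaw": 0},{"jaw": 0.065,"dx": 0,"dy": 0,"dz": -0.03,"yaw": 0},{"jaw": 0.065,"dx": 0,"dy": 0,"dz": 0,"yaw": 0}])

```text
t: 9.32
tool_pos: [0.5728, 0.0558, 0.1877]
orientation: [3.137, 0.172, 0.009]
force: [-0.4, -0.4, -0.4]
opening: 0.0648
gripper_force: 0.0
```

```bash
python3 -c "
from h import *
go(.600,-.3295,.18,-1.02)"
```

```text
t 9.325 pos [0.5728 0.0558 0.1877] th -1.461 tool d mm [-15.3 386.    7.9] |d| 0.3863548029605906 yaw -0.441 F [-0.4 -0.4 -0.4] open 0.0648 q6 1.47
```

Emit:
carry_out(moves=[{"jaw": 0.065,"dx": -0.002,"dy": 0.055,"dz": 0,"yaw": 0},{"jaw": 0.065,"dx": -0.002,"dy": 0.055,"dz": 0,"yaw": 0},{"jaw": 0.065,"dx": -0.002,"dy": 0.055,"dz": 0,"yaw": 0},{"jaw": 0.065,"dx": -0.002,"dy": 0.055,"dz": 0,"yaw": 0},{"jaw": 0.065,"dx": -0.002,"dy": 0.055,"dz": 0,"yaw": 0},{"jaw": 0.065,"dx": -0.002,"dy": 0.055,"dz": 0,"yaw": 0},{"jaw": 0.065,"dx": -0.002,"dy": 0.055,"dz": 0,"yaw": 0},{"jaw": 0.065,"dx": 0,"dy": 0,"dz": 0,"yaw": -0.15}])

```text
t: 10.32
tool_pos: [0.5972, -0.3322, 0.181]
orientation: [-3.114, -0.404, 0.006]
force: [0.5, 0.5, -0.1]
opening: 0.065
gripper_force: 0.0
```

Emit:
carry_out(moves=[{"jaw": 0.065,"dx": 0,"dy": 0,"dz": 0,"yaw": -0.15},{"jaw": 0.065,"dx": 0,"dy": 0,"dz": 0,"yaw": -0.14},{"jaw": 0.065,"dx": 0,"dy": 0,"dz": 0,"yaw": 0}])

```text
t: 10.7
tool_pos: [0.5984, -0.3279, 0.1821]
orientation: [-3.022, -0.851, 0.003]
force: [0.2, 0.5, 0.0]
opening: 0.0652
gripper_force: 0.0
```

```bash
python3 -c "
from h import *
np.set_printoptions(precision=1,suppress=True)
go(.600,-.3295,.007,-1.02)
b=shot('top');a=shot('side','s6.png')
cv2.imwrite('pics/t6.png',np.hstack([cv2.resize(b[140:260,180:340],(480,360)),cv2.resize(a[220:310,270:390],(320,360))])[:,:,::-1])
m=(b.max(2)<90).astype(np.uint8);m[:,:200]=0;m[:,285:]=0;m[:170]=0;m[232:]=0
c=max(cv2.findContours(m,0,2)[0],key=cv2.contourArea)[:,0]
print(cv2.minAreaRect(np.array([onz('top',*q,.076)[:2]*1000 for q in c],np.float32)))
a=shot('side');m=(a.max(2)<70).astype(np.uint8)[230:290,295:345]
q=np.argwhere(m)[:,::-1]+[295,230];print(q.mean(0),onz('side',*q.mean(0),.014))
"
```

```text
t 10.7 pos [ 0.6 -0.3  0.2] th -1.022 tool d mm [  0.8   2.7 175.1] |d| 0.17514789509179235 yaw -0.002 F [0.2 0.5 0. ] open 0.0652 q6 0.45
((566.0509643554688, 53.691097259521484), (111.94377136230469, 40.21786117553711), 7.6592326164245605)
[318.2 266.1] [ 0.6 -0.3  0. ]
```

View pics/t6.png

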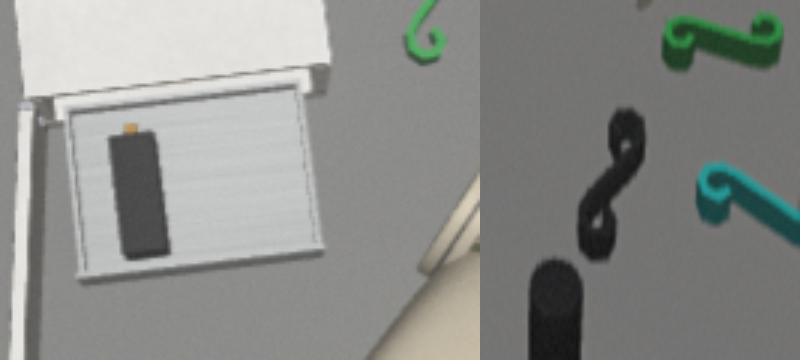

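The sleeve lies flat in the tray's left half, centred near crop (138,195). The black scroll stands alone at its spot. The sleeve slipped because I lifted before the fingers had closed, so I'll wait longer this time.

Emit:
carry_out(moves=[{"jaw": 0.05,"dx": 0.001,"dy": 0.003,"dz": 0.05,"yaw": 0},{"jaw": 0.05,"dx": 0,"dy": 0,"dz": 0.05,"yaw": 0},{"jaw": 0.05,"dx": 0,"dy": 0,"dz": 0.04,"yaw": 0},{"jaw": 0.05,"dx": 0,"dy": 0,"dz": 0.022,"yaw": 0},{"jaw": 0.05,"dx": 0,"dy": 0,"dz": 0.015,"yaw": 0},{"jaw": 0.05,"dx": 0,"dy": 0,"dz": 0,"yaw": 0},{"jaw": 0,"dx": 0,"dy": 0,"dz": 0,"yaw": 0},{"jaw": 0,"dx": 0,"dy": 0,"dz": 0,"yaw": 0}], grip_force=50)

```text
t: 11.85
tool_pos: [0.6028, -0.3312, 0.0096]
orientation: [3.022, 0.852, 0.003]
force: [0.2, -0.2, -0.0]
opening: 0.0346
gripper_force: 0.0
```

Emit:
carry_out(moves=[{"jaw": 0,"dx": 0,"dy": 0,"dz": 0,"yaw": 0},{"jaw": 0,"dx": 0,"dy": 0,"dz": 0,"yaw": 0},{"jaw": 0,"dx": 0,"dy": 0,"dz": 0,"yaw": 0},{"jaw": 0,"dx": 0,"dy": 0,"dz": 0,"yaw": 0},{"jaw": 0,"dx": 0,"dy": 0,"dz": 0,"yaw": 0}])

```text
t: 12.48
tool_pos: [0.6018, -0.3306, 0.0079]
orientation: [3.023, 0.853, 0.0]
force: [0.1, -0.5, 2.2]
opening: 0.0078
gripper_force: 49.9
```

Emit:
carry_out(moves=[{"jaw": 0,"dx": 0,"dy": 0,"dz": -0.02,"yaw": 0},{"jaw": 0,"dx": 0,"dy": 0,"dz": -0.04,"yaw": 0},{"jaw": 0,"dx": 0,"dy": 0,"dz": -0.05,"yaw": 0},{"jaw": 0,"dx": 0,"dy": 0,"dz": -0.05,"yaw": 0},{"jaw": 0,"dx": 0,"dy": 0,"dz": -0.01,"yaw": 0},{"jaw": 0,"dx": 0,"dy": 0,"dz": 0,"yaw": 0.15},{"jaw": 0,"dx": 0,"dy": 0,"dz": 0,"yaw": 0.15},{"jaw": 0,"dx": 0,"dy": 0,"dz": 0,"yaw": 0.13}])

```text
t: 13.48
tool_pos: [0.6008, -0.3298, 0.176]
orientation: [-3.135, -0.181, 0.003]
force: [0.1, -0.3, -2.7]
opening: 0.0075
gripper_force: 49.9
```

```bash
python3 -c "
from h import *
c=np.array([.571,.006]);X=np.array([.9933,.1158]);Y=np.array([-.1158,.9933])
p=c-.047*Y;print(p)
go(*p,.17,-1.455)
a=shot('side');cv2.imwrite('pics/s7.png',cv2.resize(a[180:330,200:400],(800,600))[:,:,::-1])"
```

```text
[ 0.5764426 -0.0406851]
t 13.475 pos [ 0.6008 -0.3298  0.176 ] th -1.456 tool d mm [   9.1 -290.     6.6] |d| 0.29019794410257493 yaw -0.001 F [ 0.1 -0.3 -2.7] open 0.0075 q6 0.88
```

Emit:
carry_out(moves=[{"jaw": 0,"dx": 0.002,"dy": -0.03,"dz": 0,"yaw": 0},{"jaw": 0,"dx": 0.002,"dy": -0.052,"dz": 0,"yaw": 0},{"jaw": 0,"dx": 0.002,"dy": -0.052,"dz": 0,"yaw": 0},{"jaw": 0,"dx": 0.002,"dy": -0.052,"dz": 0,"yaw": 0},{"jaw": 0,"dx": 0.001,"dy": -0.052,"dz": 0,"yaw": 0},{"jaw": 0,"dx": 0,"dy": -0.052,"dz": 0,"yaw": 0},{"jaw": 0,"dx": 0,"dy": 0,"dz": 0,"yaw": 0}])

```text
t: 14.4
tool_pos: [0.5748, -0.0377, 0.1767]
orientation: [-3.134, -0.198, 0.003]
force: [-0.3, -1.0, -2.2]
opening: 0.0077
gripper_force: 49.9
```

```bash
python3 -c "
from h import *
go(.5764,-.0407,.043,-1.455)
a=shot('side');cv2.imwrite('pics/s8.png',cv2.resize(a[100:230,200:360],(800,600),interpolation=cv2.INTER_CUBIC)[:,:,::-1])"
```

```text
t 14.4 pos [ 0.5748 -0.0377  0.1767] th -1.444 tool d mm [  1.5   3.4 133.7] |d| 0.133772492483479 yaw 0.011 F [-0.3 -1.  -2.2] open 0.0077 q6 1.29
```

View pics/s8.png

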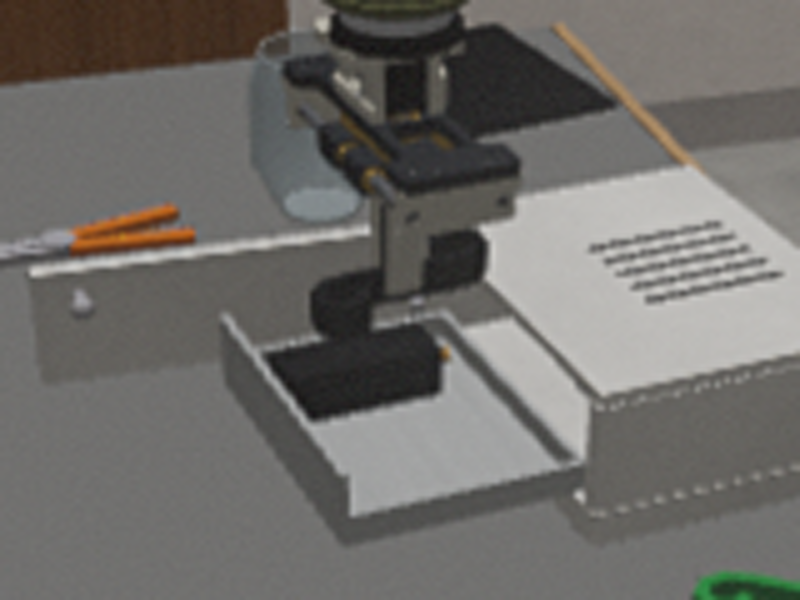

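The side view shows the scroll held level above the tray's free right half. The front curl is at (340,305) and the rear one at (455,260).

Emit:
carry_out(moves=[{"jaw": 0,"dx": 0.001,"dy": 0.004,"dz": 0.03,"yaw": 0.011},{"jaw": 0,"dx": 0,"dy": 0,"dz": 0.05,"yaw": 0},{"jaw": 0,"dx": 0,"dy": 0,"dz": 0.03,"yaw": 0},{"jaw": 0,"dx": 0,"dy": 0,"dz": 0.015,"yaw": 0},{"jaw": 0,"dx": 0,"dy": 0,"dz": 0.006,"yaw": 0},{"jaw": 0,"dx": 0,"dy": 0,"dz": 0,"yaw": 0},{"jaw": 0,"dx": 0,"dy": 0,"dz": 0,"yaw": 0}])

```text
t: 15.32
tool_pos: [0.5785, -0.0455, 0.0481]
orientation: [3.136, 0.171, 0.003]
force: [0.3, -0.1, -2.0]
opening: 0.0072
gripper_force: 49.9
```

```bash
python3 -c "
from h import *
go(.5764,-.0407,.043,-1.455)"
```

```text
t 15.325 pos [ 0.5785 -0.0455  0.0481] th -1.462 tool d mm [-1.6 -5.   5.1] |d| 0.007340954452447852 yaw -0.007 F [ 0.3 -0.1 -2. ] open 0.0072 q6 1.3
```

Emit:
carry_out(moves=[{"jaw": 0,"dx": 0,"dy": 0,"dz": 0.004,"yaw": 0},{"jaw": 0,"dx": 0,"dy": 0,"dz": 0.001,"yaw": 0},{"jaw": 0.03,"dx": 0,"dy": 0,"dz": 0,"yaw": 0},{"jaw": 0.03,"dx": 0,"dy": 0,"dz": 0,"yaw": 0},{"jaw": 0.03,"dx": 0,"dy": 0,"dz": 0,"yaw": 0},{"jaw": 0.03,"dx": 0,"dy": 0,"dz": -0.03,"yaw": 0},{"jaw": 0.03,"dx": 0,"dy": 0,"dz": -0.05,"yaw": 0},{"jaw": 0.03,"dx": 0,"dy": 0,"dz": -0.05,"yaw": 0}])

```text
t: 16.32
tool_pos: [0.577, -0.0452, 0.1727]
orientation: [-3.137, -0.171, 0.001]
force: [0.3, 0.1, 0.6]
opening: 0.0298
gripper_force: 0.0
```

```bash
python3 -c "
from h import *
go(.42,-.012,.2,-1.455)"
```

```text
t 16.325 pos [ 0.577  -0.0452  0.1727] th -1.462 tool d mm [-152.5  -50.1  -27.1] |d| 0.16275532922310929 yaw -0.007 F [0.3 0.1 0.6] open 0.0298 q6 1.3
```

Emit:
carry_out(moves=[{"jaw": 0,"dx": -0.03,"dy": -0.01,"dz": 0,"yaw": 0},{"jaw": 0,"dx": -0.045,"dy": -0.015,"dz": 0,"yaw": 0},{"jaw": 0,"dx": -0.045,"dy": -0.015,"dz": 0,"yaw": 0},{"jaw": 0,"dx": -0.033,"dy": -0.01,"dz": 0,"yaw": 0},{"jaw": 0,"dx": 0,"dy": 0,"dz": 0,"yaw": 0}])

```text
t: 16.95
tool_pos: [0.4186, -0.0118, 0.1717]
orientation: [3.137, 0.171, 0.001]
force: [-0.8, -0.3, -0.6]
opening: 0.0004
gripper_force: 0.0
```

```bash
python3 -c "
from h import *
np.set_printoptions(precision=4,suppress=True)
go(.43,-.012,.06,-1.455)
b=shot('top')
cv2.imwrite('pics/t9.png',cv2.resize(b[140:260,180:340],(800,600),interpolation=cv2.INTER_CUBIC)[:,:,::-1])"
```

```text
t 16.95 pos [ 0.4186 -0.0118  0.1717] th -1.462 tool d mm [ 11.3   1.4 111.7] |d| 0.11229750278993607 yaw -0.007 F [-0.8 -0.3 -0.6] open 0.0004 q6 1.31
```

View pics/t9.png

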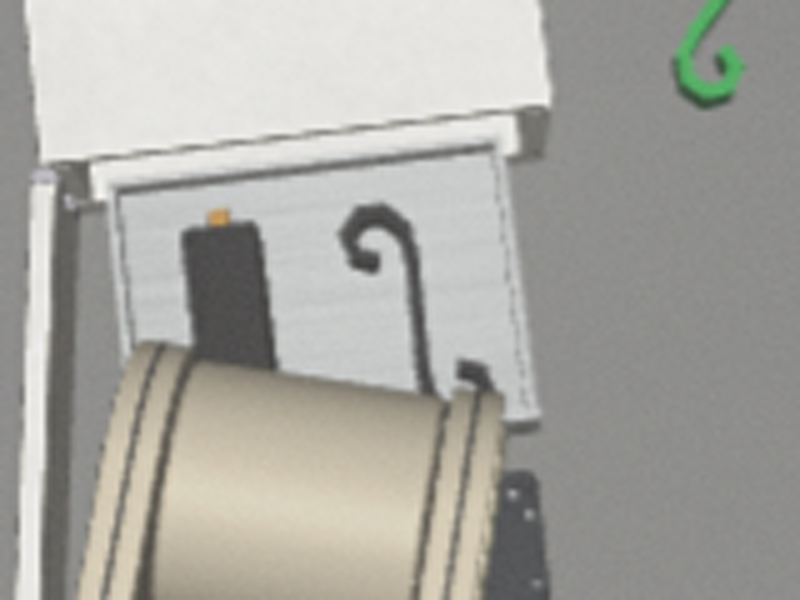

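Both pieces lie flat side by side: sleeve at crop (230,290), scroll at (415,300). That was my eleventh picture, one over the allowance by my count, so I'll work from numbers only from here on.

Emit:
carry_out(moves=[{"jaw": 0,"dx": 0,"dy": 0,"dz": 0.035,"yaw": -0.007},{"jaw": 0,"dx": 0,"dy": 0,"dz": 0.045,"yaw": 0},{"jaw": 0,"dx": 0,"dy": 0,"dz": 0.032,"yaw": 0},{"jaw": 0,"dx": 0.02,"dy": 0,"dz": 0,"yaw": 0},{"jaw": 0,"dx": 0.02,"dy": 0,"dz": 0,"yaw": 0},{"jaw": 0,"dx": 0.01,"dy": 0,"dz": 0,"yaw": 0},{"jaw": 0,"dx": 0.008,"dy": 0,"dz": 0,"yaw": 0},{"jaw": 0,"dx": 0.008,"dy": 0,"dz": 0,"yaw": 0}])

```text
t: 18.0
tool_pos: [0.4858, -0.0046, 0.0596]
orientation: [3.136, 0.182, -0.0]
force: [-0.6, -0.2, 0.3]
opening: 0.0003
gripper_force: 0.0
```

Emit:
carry_out(moves=[{"jaw": 0,"dx": 0.01,"dy": 0,"dz": 0,"yaw": 0},{"jaw": 0,"dx": 0.015,"dy": 0,"dz": 0,"yaw": 0},{"jaw": 0,"dx": 0.015,"dy": 0,"dz": 0,"yaw": 0},{"jaw": 0,"dx": 0.015,"dy": 0,"dz": 0,"yaw": 0},{"jaw": 0,"dx": 0.015,"dy": 0,"dz": 0,"yaw": 0},{"jaw": 0,"dx": 0.012,"dy": 0,"dz": 0,"yaw": 0},{"jaw": 0,"dx": 0.01,"dy": 0,"dz": 0,"yaw": 0},{"jaw": 0,"dx": 0.01,"dy": 0,"dz": 0,"yaw": 0}])

```text
t: 19.0
tool_pos: [0.587, 0.0074, 0.0595]
orientation: [-3.136, -0.182, 0.001]
force: [-2.5, 0.8, 0.7]
opening: 0.0004
gripper_force: 1.2
```

```bash
python3 -c "
from h import *
go(.648,.015,.06,-1.455)"
```

```text
t 19.0 pos [0.587  0.0074 0.0595] th -1.455 tool d mm [61.5 -0.5 -0.6] |d| 0.061468650941172966 yaw 0.0 F [-2.5  0.8  0.7] open 0.0004 q6 1.38
```

Pushing at about 2 N. I'll continue to the end stop, slowing down.

Emit:
carry_out(moves=[{"jaw": 0,"dx": 0.01,"dy": 0,"dz": 0,"yaw": 0},{"jaw": 0,"dx": 0.01,"dy": 0,"dz": 0,"yaw": 0},{"jaw": 0,"dx": 0.01,"dy": 0,"dz": 0,"yaw": 0},{"jaw": 0,"dx": 0.01,"dy": 0,"dz": 0,"yaw": 0},{"jaw": 0,"dx": 0.008,"dy": 0,"dz": 0,"yaw": 0},{"jaw": 0,"dx": 0.005,"dy": 0,"dz": 0,"yaw": 0},{"jaw": 0,"dx": 0.003,"dy": 0,"dz": 0,"yaw": 0},{"jaw": 0,"dx": 0,"dy": 0,"dz": 0,"yaw": 0}])

```text
t: 20.0
tool_pos: [0.643, 0.0135, 0.06]
orientation: [3.136, 0.182, 0.002]
force: [-0.1, 0.6, 0.6]
opening: 0.0005
gripper_force: 0.0
```

Emit:
carry_out(moves=[{"jaw": 0,"dx": 0.003,"dy": 0,"dz": 0,"yaw": 0},{"jaw": 0,"dx": 0.002,"dy": 0,"dz": 0,"yaw": 0},{"jaw": 0,"dx": 0,"dy": 0,"dz": 0,"yaw": 0}])

```text
t: 20.38
tool_pos: [0.6477, 0.0142, 0.0598]
orientation: [3.136, 0.182, 0.001]
force: [0.4, 0.6, -0.5]
opening: 0.0005
gripper_force: 0.0
```

Emit:
carry_out(moves=[{"jaw": 0,"dx": 0.003,"dy": 0,"dz": 0,"yaw": 0},{"jaw": 0,"dx": 0.003,"dy": 0,"dz": 0,"yaw": 0},{"jaw": 0,"dx": 0.002,"dy": 0,"dz": 0,"yaw": 0}])

```text
t: 20.75
tool_pos: [0.6534, 0.015, 0.0596]
orientation: [3.136, 0.182, -0.008]
force: [-21.7, -3.2, 15.3]
opening: 0.0007
gripper_force: 11.5
```

```bash
python3 -c "
from h import *
go(.648,.015,.06,-1.455)
shot('side','s10.png')"
```

```text
t 20.75 pos [0.6534 0.015  0.0596] th -1.455 tool d mm [-5.3 -0.6 -0.4] |d| 0.005385888900042303 yaw 0.0 F [-21.7  -3.2  15.3] open 0.0007 q6 1.4
```

Tray is against its stop (22 N). Backing off and planning the door arc.

Emit:
carry_out(moves=[{"jaw": 0,"dx": -0.01,"dy": 0,"dz": 0,"yaw": 0},{"jaw": 0,"dx": -0.025,"dy": 0,"dz": 0,"yaw": 0},{"jaw": 0,"dx": -0.025,"dy": 0,"dz": -0.03,"yaw": 0},{"jaw": 0,"dx": 0,"dy": 0,"dz": -0.05,"yaw": 0},{"jaw": 0,"dx": 0,"dy": 0,"dz": -0.05,"yaw": 0},{"jaw": 0,"dx": 0,"dy": 0,"dz": 0,"yaw": 0}])

```text
t: 21.55
tool_pos: [0.5991, 0.0082, 0.1958]
orientation: [3.135, 0.182, 0.017]
force: [0.5, 0.3, 0.1]
opening: 0.0003
gripper_force: 0.0
```

```bash
python3 -c "
from h import *
np.set_printoptions(precision=4,suppress=True)
b=shot('top');side=shot('side')
# plate top edge / tray gone? brightness of tray area
g=b[190:240,215:280].mean((0,1));print('tray area now',g,'bench ref',b[300,150])
print('shade foot',onz('top',102,186,0),'shade top',onz('top',86,170,.15),'pliers',onz('top',105,262,.01))
print('door end/hinge again')
H=np.array([.636,.149])
X=np.array([.9933,.1158]);Y=np.array([.1158,-.9933])
prev=None
for f in np.r_[1.72,np.arange(1.6,-.01,-.1),-.06]:
    al=-1.455-f;d=np.array([np.cos(al),np.sin(al)]);n=np.array([np.cos(al-np.pi/2),np.sin(al-np.pi/2)])
    off=.006+.0065*abs(n@X)+.0175*abs(n@Y)
    p=H+.17*d+off*n
    print(round(f,2),p,None if prev is None else np.array([(p-prev)@X,(p-prev)@Y])*1000);prev=p
go(.466,.205,.2,-1.455)
"
```

```text
tray area now [152.4351 150.2418 144.5932] bench ref [144 142 141]
shade foot [0.6338 0.4113 0.    ] shade top [0.6426 0.4044 0.15  ] pliers [0.4183 0.3887 0.01  ]
door end/hinge again
1.72 [0.4669 0.1789] None
1.6 [0.4646 0.1579] [-4.7384 20.6354]
1.5 [0.4645 0.141 ] [-2.0343 16.8083]
1.4 [0.4661 0.1243] [-0.4037 16.7291]
1.3 [0.4693 0.1077] [ 1.2751 16.872 ]
1.2 [0.4742 0.0913] [ 2.9966 16.8416]
1.1 [0.4808 0.0753] [ 4.7415 16.6272]
1.0 [0.4892 0.06  ] [ 6.4884 16.2208]
0.9 [0.4991 0.0454] [ 8.2135 15.6169]
0.8 [0.5107 0.0319] [ 9.8918 14.814 ]
0.7 [0.5237 0.0195] [11.4972 13.8138]
0.6 [0.5381 0.0084] [13.0035 12.6221]
0.5 [ 0.5536 -0.0011] [14.3845 11.2488]
0.4 [ 0.5703 -0.0089] [15.6155  9.7078]
0.3 [ 0.5878 -0.0149] [16.6732  8.0169]
0.2 [ 0.6059 -0.0191] [17.5369  6.1974]
0.1 [ 0.6245 -0.0212] [18.1889  4.2739]
-0.0 [ 0.6432 -0.0213] [18.615   2.2738]
-0.06 [ 0.6524 -0.0207] [9.1897 0.508 ]
t 21.65 pos [0.5962 0.0083 0.1901] th -1.455 tool d mm [-106.5 -210.4  -10.1] |d| 0.23606896213862869 yaw 0.0 F [ 0.8 -0.  -0.4] open 0.0003 q6 1.38
```

Emit:
carry_out(moves=[{"jaw": 0,"dx": -0.026,"dy": -0.04,"dz": 0,"yaw": 0},{"jaw": 0,"dx": -0.027,"dy": -0.05,"dz": 0,"yaw": 0},{"jaw": 0,"dx": -0.027,"dy": -0.05,"dz": 0,"yaw": 0},{"jaw": 0,"dx": -0.027,"dy": -0.05,"dz": 0,"yaw": 0},{"jaw": 0,"dx": 0,"dy": -0.02,"dz": 0,"yaw": 0},{"jaw": 0,"dx": 0,"dy": 0,"dz": 0,"yaw": 0}])

```text
t: 22.4
tool_pos: [0.4636, 0.2055, 0.1876]
orientation: [3.136, 0.186, -0.005]
force: [-0.6, -0.8, -0.3]
opening: 0.001
gripper_force: 0.0
```

Emit:
carry_out(moves=[{"jaw": 0,"dx": 0,"dy": 0,"dz": 0.03,"yaw": 0},{"jaw": 0,"dx": 0,"dy": 0,"dz": 0.05,"yaw": 0},{"jaw": 0,"dx": 0,"dy": 0,"dz": 0.05,"yaw": 0},{"jaw": 0,"dx": 0,"dy": 0,"dz": 0,"yaw": 0}])

```text
t: 22.9
tool_pos: [0.4607, 0.202, 0.0542]
orientation: [3.133, 0.18, -0.017]
force: [-0.4, 0.1, -0.2]
opening: 0.0004
gripper_force: 0.0
```

```bash
python3 -c "
from h import *
go(.4646,.1579,.06,-1.455)"
```

```text
t 22.9 pos [0.4607 0.202  0.0542] th -1.456 tool d mm [-1.3 44.3 -5.6] |d| 0.044629949101613664 yaw -0.001 F [-0.4  0.1 -0.2] open 0.0004 q6 1.77
```

Emit:
carry_out(moves=[{"jaw": 0,"dx": 0,"dy": 0.015,"dz": -0.006,"yaw": 0},{"jaw": 0,"dx": 0,"dy": 0.015,"dz": 0,"yaw": 0},{"jaw": 0,"dx": -0.001,"dy": 0.014,"dz": 0,"yaw": 0},{"jaw": 0,"dx": -0.002,"dy": 0.017,"dz": 0,"yaw": 0},{"jaw": 0,"dx": 0,"dy": 0.017,"dz": 0,"yaw": 0},{"jaw": 0,"dx": 0.001,"dy": 0.017,"dz": 0,"yaw": 0},{"jaw": 0,"dx": 0.003,"dy": 0.017,"dz": 0,"yaw": 0},{"jaw": 0,"dx": 0.005,"dy": 0.017,"dz": 0,"yaw": 0}])

```text
t: 23.9
tool_pos: [0.4863, 0.0759, 0.0655]
orientation: [-3.136, -0.182, 0.0]
force: [0.3, 1.4, 0.1]
opening: 0.0003
gripper_force: 0.4
```

```bash
python3 -c "
from h import *
go(.4892,.06,.06,-1.455)"
```

```text
t 23.9 pos [0.4863 0.0759 0.0655] th -1.455 tool d mm [ 1.1 16.1  5.5] |d| 0.017080407961116366 yaw -0.0 F [0.3 1.4 0.1] open 0.0003 q6 1.51
```

On track with light contact. Continuing the arc.

Emit:
carry_out(moves=[{"jaw": 0,"dx": 0.001,"dy": 0.016,"dz": 0.005,"yaw": 0},{"jaw": 0,"dx": 0.008,"dy": 0.016,"dz": 0,"yaw": 0},{"jaw": 0,"dx": 0.01,"dy": 0.015,"dz": 0,"yaw": 0},{"jaw": 0,"dx": 0.0115,"dy": 0.014,"dz": 0,"yaw": 0},{"jaw": 0,"dx": 0.013,"dy": 0.0125,"dz": 0,"yaw": 0},{"jaw": 0,"dx": 0.0145,"dy": 0.011,"dz": 0,"yaw": 0},{"jaw": 0,"dx": 0.0155,"dy": 0.01,"dz": 0,"yaw": 0},{"jaw": 0,"dx": 0.0165,"dy": 0.008,"dz": 0,"yaw": 0}])

```text
t: 24.9
tool_pos: [0.5884, -0.0151, 0.0605]
orientation: [3.136, 0.182, -0.0]
force: [0.6, 1.0, 0.8]
opening: 0.0001
gripper_force: 0.4
```

```bash
python3 -c "
from h import *
go(.6059,-.0191,.06,-1.455)"
```

```text
t 24.9 pos [ 0.5884 -0.0151  0.0605] th -1.455 tool d mm [17.   5.9  0.5] |d| 0.017979365607659975 yaw -0.0 F [0.6 1.  0.8] open 0.0001 q6 1.34
```

Emit:
carry_out(moves=[{"jaw": 0,"dx": 0.016,"dy": 0.006,"dz": 0,"yaw": 0},{"jaw": 0,"dx": 0.012,"dy": 0.003,"dz": 0,"yaw": 0},{"jaw": 0,"dx": 0.008,"dy": 0.001,"dz": 0,"yaw": 0},{"jaw": 0,"dx": 0.006,"dy": 0,"dz": 0,"yaw": 0},{"jaw": 0,"dx": 0.005,"dy": 0,"dz": 0,"yaw": 0},{"jaw": 0,"dx": 0.003,"dy": 0,"dz": 0,"yaw": 0},{"jaw": 0,"dx": 0,"dy": 0,"dz": 0,"yaw": 0}])

```text
t: 25.78
tool_pos: [0.6372, -0.019, 0.0604]
orientation: [3.136, 0.181, -0.003]
force: [-2.5, -3.1, 0.1]
opening: 0.0003
gripper_force: 1.6
```

```bash
python3 -c "
from h import *
go(.6432,-.0213,.06,-1.455)"
```

```text
t 25.775 pos [ 0.6372 -0.019   0.0604] th -1.455 tool d mm [5.7 3.  0.4] |d| 0.0064583473594520486 yaw -0.0 F [-2.5 -3.1  0.1] open 0.0003 q6 1.35
```

Emit:
carry_out(moves=[{"jaw": 0,"dx": 0.003,"dy": 0,"dz": 0,"yaw": 0},{"jaw": 0,"dx": 0.003,"dy": 0,"dz": 0,"yaw": 0},{"jaw": 0,"dx": 0,"dy": 0,"dz": 0,"yaw": 0}])

```text
t: 26.15
tool_pos: [0.6442, -0.0176, 0.0607]
orientation: [-3.136, -0.182, -0.001]
force: [-0.8, -0.0, 0.5]
opening: 0.0003
gripper_force: 0.0
```

Emit:
carry_out(moves=[{"jaw": 0,"dx": 0.003,"dy": 0,"dz": 0,"yaw": 0},{"jaw": 0,"dx": 0.002,"dy": 0,"dz": 0,"yaw": 0},{"jaw": 0,"dx": 0,"dy": 0,"dz": 0,"yaw": 0}])

```text
t: 26.52
tool_pos: [0.6453, -0.0174, 0.0606]
orientation: [-3.136, -0.183, 0.013]
force: [-24.4, -2.1, 15.4]
opening: 0.0005
gripper_force: 12.1
```

Snapped in and now against a hard stop. Backing off and checking numerically.

Emit:
carry_out(moves=[{"jaw": 0,"dx": -0.01,"dy": 0,"dz": 0,"yaw": 0},{"jaw": 0,"dx": -0.04,"dy": 0,"dz": 0,"yaw": 0},{"jaw": 0,"dx": -0.05,"dy": 0,"dz": 0,"yaw": 0},{"jaw": 0,"dx": -0.02,"dy": 0.05,"dz": -0.05,"yaw": 0},{"jaw": 0,"dx": 0,"dy": 0.06,"dz": -0.05,"yaw": 0},{"jaw": 0,"dx": 0,"dy": 0.06,"dz": -0.03,"yaw": 0},{"jaw": 0,"dx": 0,"dy": 0.06,"dz": 0,"yaw": 0},{"jaw": 0,"dx": 0,"dy": 0,"dz": 0,"yaw": 0}])

```text
t: 27.52
tool_pos: [0.5568, -0.2399, 0.1717]
orientation: [3.135, 0.175, 0.003]
force: [-0.2, 1.7, -0.4]
opening: 0.0005
gripper_force: 0.0
```

```bash
python3 -c "
from h import *
np.set_printoptions(precision=1,suppress=True)
go(.5,-.2,.2)
b=shot('top','t12.png')
# front edge of white (door top) : lowest bright row per column
for u in range(195,292,8):
    r=np.where(b[90:260,u].min(1)>190)[0]
    if len(r): print(u,90+r.max(),onz('top',u,90+r.max(),.118)[:2]*1000, 'cabx',((onz('top',u,90+r.max(),.118)[:2]*1000-[658.7,16.2])@[.9933,.1158]))
"
```

```text
t 27.525 pos [ 0.6 -0.2  0.2] th -1.459 tool d mm [-52.  -46.  -28.5] |d| 0.07497601263273707 yaw None F [-0.2  1.7 -0.4] open 0.0005 q6 0.97
195 176 [635.4 132.4] cabx -9.72909626421848
203 175 [638.1 111.5] cabx -9.438447340247873
211 174 [640.8  90.6] cabx -9.150802708322372
219 173 [643.5  69.7] cabx -8.866197782460514
227 172 [646.3  48.8] cabx -8.584666591996072
235 171 [649.   27.8] cabx -8.306241746432269
243 170 [651.7   6.8] cabx -8.030954402415285
251 169 [654.4 -14.2] cabx -7.758834232919393
259 168 [657.2 -35.2] cabx -7.4899093987218945
267 167 [659.9 -56.2] cabx -7.224206522242814
275 167 [659.9 -77.3] cabx -9.646663838141555
283 166 [662.6 -98.4] cabx -9.388287953340297
```

The door edge is parallel to the cabinet front to within 3 mm over its width, the robot is clear, and the tray cannot be out behind it.

```bash
python3 -c "
from plant import *
print(close_job())"
```

```text
the job is handed in; nothing more can be done
None
```

I handed the job in at about 27.5 s with the sleeve and scroll lying flat side by side in the tray, the tray pushed to its stop and then the door snapped past its catch; the verdict was not shown, and I viewed 11 pictures, one over the limit of 10.

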